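Check the plate gap of a grain mill with a blade gauge

ROBOT

A 7-joint arm with a two-finger parallel gripper is mounted at the origin on the work surface; the furniture and walls round the work are solid. World frame = base frame: x ahead of the robot, y to its left, z up, the work surface at z = 0. Lengths are in mm, angles in rad, forces in N, time in s.
With the tool pointing down it reaches from about 425 to 875 mm from the base axis. Payload 4.7 kg.
Tool frame: the origin (TCP) lies on the centre line of the jaws, within the pads' length; the fingertips stand 11 mm ahead of it and the grasp point (between the pads) lies 8 mm behind it; z points along the fingers, y is the direction in which the jaws open and shut (so a half turn about z gives the same grasp; the last joint's range is limited). The gripper opens to 87 mm and grips with 3 to 60 N. Pads are 19 mm wide; open, the fingers measure 117 mm over their backs; the gripper's body (75 mm by 190 mm) begins 51 mm behind the grasp point.
Start: joints at [1.328, 0.321, -0.07, 1.45, 0.023, 1.371, -0.057], TCP at [165.07, -628.71, 233.587] pointing down, gripper open.
Joint ranges: [-2.86, 2.86], [-0.3, 2.09], [-1.38, 1.24], [0.06, 2.45], [-1.56, 4.7], [0.09, 2.05], [-2.69, 2.69]. Speed limits (rad/s): [2.57, 2.57, 3.14, 3.14, 3.14, 3.14, 3.14].

INTERFACE

Orientations are given as a unit quaternion [w, x, y, z].
In Python, from workcell import arm, jaws, sensors, vision gives the robot as it stands. The module is installed in compiled form; this text tells all that it offers. Calls block until the motion is done:
- arm.move_ptp(position, orientation): joint-space move of the TCP to a pose.
- arm.movel(position, vel=150, orientation=None): straight line of the TCP; orientation=None keeps the orientation; vel is the mean speed in mm/s.
- arm.movej(angles): joint-space move.
- jaws.command_gripper(opening, grasp_force=None): finger opening in mm; grasp_force is the grip in N (None keeps the last); returns when the fingers have stopped.
- arm.dwell(seconds).
- arm.ik(position, orientation): joint angles nearest the present ones, or None.
- sensors.get_state(): the state.
- vision.get_image(name): name is "side" or "top"; returns a dict with "frame" (384x512x3 uint8, red, green, blue), "range_z" (384x512 float32, mm along the optical axis (not along the pixel's ray), 0 where there is no reading), "mtx" (3x3 intrinsics, pixels), "extrinsics" (4x4, takes a point from camera to world coordinates). Camera axes: x right, y down, z forward; pixel columns grow to the right and rows downward; lengths in mm; the calibration is good to about 2 mm. A picture is of the moment at which its call begins.
A pose or a line that the arm cannot do raises arm.PlanningError and nothing moves.
- arm.sign_off(): hands the job in, once; it reports no verdict.
The state is a dict: "time_s": time; "joints": joint angles; "qd": joint speeds; "joint_torque": joint torques, N m; "tcp_pos": TCP position; "orientation": TCP orientation; "force": force on the tool from outside, world axes, zero at the start; "torque": the same for the moment, N m; "gripper_width": finger opening in mm.
Only numpy, scipy, OpenCV 4.12 (cv2) and the standard library are available. Lean on these libraries where they do the work, as an engineer would, in place of code of your own. Each camera call takes 0.05 s, during which the arm holds its last target. There are 200 camera calls.

TASK

Take the blade gauge out of its wooden stand, lever the grain mill's orange hinged cover up by its front lip with the gauge's blade until it falls open to the back, touching the cover with nothing but the gauge. Then slide the blade upright and straight down between the two steel grinding plates until it drags snugly, squeezed by both plates, and stop there, well short of the throat's floor. Finish with the gripper still holding the gauge by its handle at that depth; do not let go, and leave the other things on the worktop where they are.

Things in the scene. Friction and masses are not known exactly. Their poses are not given: they have to be found in the camera images.
- gauge: Blade gauge, standing blade down in the stand. Steel blade 4 mm thick (x), 22 mm wide (y), 100 mm long; above it a dark wooden handle 16 (x) x 26 (y) x 66 mm with a brass collar; 70 to 120 g. Origin: middle of the blade's tip (lower end); z runs up the blade; the handle spans z = 100 to 166 mm. Front and back are alike, so either may face the robot.
- gauge_grip (a point): The place to grip the gauge's handle: on its axis, 143 mm from the blade's tip, axes as gauge.
- gauge_stand: Fixed wooden block 64 (x) x 70 (y) x 106 mm high, origin at the centre of its underside. The gauge hangs in an upright slot in its top, 8 x 27 mm, axes parallel to the stand's: the handle's lower end rests on the block, the blade is 100 mm down the slot. Lift it straight up over 105 mm to free it. Stand and mill may be either way round, left or right.
- mill: Fixed plate mill, hopper off: white housing 124 (x) x 112 (y) mm, rim at z = 100 mm, a box closed by the orange cover. Front (-x) faces roughly to the robot: outer face at x = -65 mm, black knob at z = 44 mm. Origin: centre of its underside. In it two steel plates, 70 mm wide along y, face each other across a gap with middle plane x = -25 mm. Throat floor at z = 28 mm.
- mill_throat (a point): Middle of the gap at the plates' upper edges (mill z = 95 mm), axes as the mill's. Gap 21 mm wide at the top, 9 mm at 8 mm depth, then tapering evenly to 1.2 mm at 45 mm depth, straight on to the floor at 67 mm. The setting varies 0.8 mm either way, so a 4 mm blade starts to drag at about 28 to 36 mm depth: feel for it. The plates float 4 mm along x to centre on the blade.
- mill_hinge (a point): Axis of the cover's hinge (along the mill's y), at the rear of the housing: mill x = +62 mm, z = 100 mm.
- cover_lip (a point): Middle of the lower front edge of the cover's lip; moves with the cover. Shut: mill x = -85 mm, z = 100 mm, 147 mm before the hinge. The lip is 60 mm wide along y, 4 mm thick and stands out 20 mm past the front wall, with free space under it, so that a blade can go in from the front, below it, and lift.
- cover (a joint): Angle of the orange cover, 90 g, 5 mm thick, hinged at the rear: 0 shut, grows as the lip is raised, 2.0 rad fully open, leaning back. No latch. It falls shut below about 1.55 rad and falls open beyond about 1.6 rad.
- front_plate (a joint): How far the sprung front plate is pushed away from the rear plate, m: 0 with nothing in the gap, up to 6 mm; spring 2 N per mm, so this times 2 N/mm is the squeeze on the blade. Snug means 0.6 mm or more (1.2 N); the plates' friction then resists the downward push with about 1.5 to 6 N.
- rear_plate: Rear steel grinding plate in the mill (the one away from the adjusting knob), 70 mm wide; floats up to 4 mm along the mill's x. Origin in the gap's middle plane, at the mill's underside.
- mug_2: Bystander, to be left alone: white mug with a red inside, 83x113x93 mm; origin at the centre of its underside.
- spice_jar_1: Bystander, to be left alone: glass spice jar, ochre lid, 42x42x106 mm; origin at the centre of its underside.
- spice_jar_2: Bystander, to be left alone: glass spice jar, black lid, 40x40x105 mm; origin at the centre of its underside.
- mill_1: Bystander, to be left alone: tall steel pepper mill, 50x50x209 mm; origin at the centre of its underside.
- egg_timer: Bystander, to be left alone: red and white kitchen timer, 64x64x44 mm; origin at the centre of its underside.
- salt_dish: Bystander, to be left alone: small steel footed dish, 68x68x46 mm; origin at the centre of its underside.
- lemon_1: Bystander, to be left alone: yellow lemon, 83x58x58 mm; origin at the centre of its underside.
- tin_1: Bystander, to be left alone: food tin, 75x75x58 mm; origin at the centre of its underside.
There are look-alikes about, which are no part of the job. Leave any red or turquoise look-alike of the gauge alone.

How it is judged:
By the outcome, as a careful person would: the job done as asked, in the order asked, and still so for the second after the job is handed in, while the arm keeps its last pose, push and grip.
It also fails if it takes over 54 s, if anything falls off the work surface, if the arm or the gripper's body presses on something with over 40 N, if the wrist force passes 120 N, or if a joint passes its speed limit or range.

## Working session

There is one attempt and no reset: what is moved stays moved. The work goes in short steps, each a Python script; the robot and the scene stay as the last script left them, time stands still between calls to the robot, and variables do not carry over. Pictures are saved under pics/ and viewed, about 8 in all and at most 12, crops included, and the job is handed in when it is done.

```bash
mkdir -p pics
python3 - <<'E'
from workcell import arm,jaws,sensors,vision
import cv2,numpy as np
for n in("top","side"):
    d=vision.get_image(n); cv2.imwrite(f"pics/{n}0.png",d["frame"][:,:,::-1]); np.savez(f"{n}0.npz",**d)
    print(n,d["mtx"].tolist(),np.round(d["extrinsics"],3).tolist())
a=[cv2.imread(f"pics/{n}0.png") for n in("top","side")]
print(sensors.get_state())
E
```

```text
top [[499.6456486444469, 0.0, 258.8113648704391], [0.0, 499.6456486444469, 191.7481829826374], [0.0, 0.0, 1.0]] [[0.015, -0.987, 0.159, 301.292], [-1.0, -0.015, 0.003, 7.741], [-0.001, -0.159, -0.987, 1553.094], [0.0, 0.0, 0.0, 1.0]]
side [[430.5070461557963, 0.0, 259.77958552473046], [0.0, 430.5070461557963, 185.70958451366633], [0.0, 0.0, 1.0]] [[0.987, -0.089, 0.132, 383.049], [-0.158, -0.466, 0.871, -911.402], [-0.016, -0.88, -0.474, 606.947], [0.0, 0.0, 0.0, 1.0]]
{'time_s': 0.1, 'joints': array([ 1.32807819,  0.32176515, -0.07009913,  1.45157248,  0.02257337,
        1.37081684, -0.05690817]), 'qd': array([-4.64909315e-05, -2.59164699e-03, -6.17680507e-04, -1.98846818e-03,
       -1.20679243e-03, -1.00909003e-03,  1.99280006e-03]), 'joint_torque': array([-6.76635750e-05, -4.92572558e+01, -4.05791877e-01, -3.13399315e+01,
       -6.41853735e-02,  3.95839708e-02,  9.19056924e-05]), 'tcp_pos': array([ 164.94858273, -628.21230501,  232.55063306]), 'orientation': array([-8.75487847e-04,  9.91764663e-01,  1.28070548e-01, -1.45572161e-04]), 'force': array([-0.71483328, -0.43615174,  0.50150612]), 'torque': array([-0.02529324, -0.00411835,  0.06186432]), 'gripper_width': 86.84576487221659}
```

View pics/top0.png

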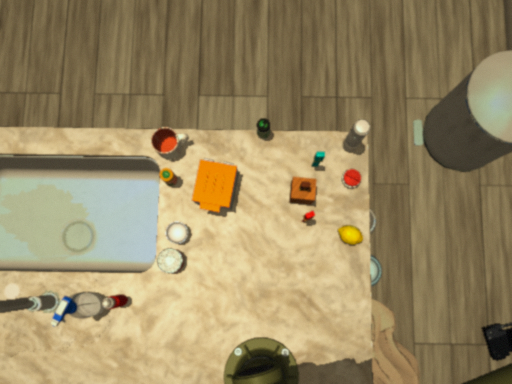

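View pics/side0.png

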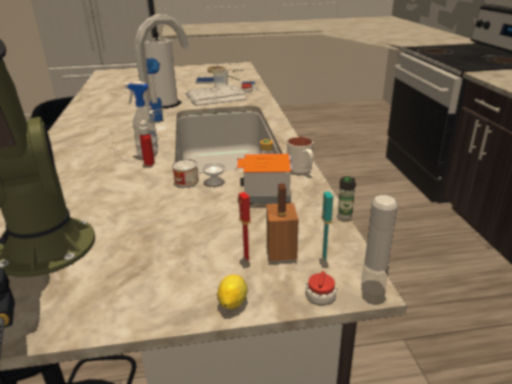

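The top view shows the mill with its orange cover around (215,187), lip toward the robot at (212,210), and the wooden stand with the gauge handle at (304,190). The red look-alike is at (308,217) and the turquoise one at (319,158). In the side view the cover is at (265,163) and the handle at (282,200).

```bash
cat > h.py <<'E'
import numpy as np,cv2
def ray(d,uv,z):
    uv=np.atleast_2d(np.asarray(uv,float)); E=d["extrinsics"]
    r=np.c_[uv,np.ones(len(uv))]@np.linalg.inv(d["mtx"]).T@E[:3,:3].T; o=E[:3,3]
    return o+r*((z-o[2])/r[:,2])[:,None]
def cloud(d):
    v,u=np.mgrid[:384,:512]; p=np.dstack([u,v,np.ones_like(u)])@np.linalg.inv(d["mtx"]).T*d["range_z"][...,None]
    return p@d["extrinsics"][:3,:3].T+d["extrinsics"][:3,3]
def proj(d,p):
    c=(np.atleast_2d(p)-d["extrinsics"][:3,3])@d["extrinsics"][:3,:3]; c=c@d["mtx"].T; return c[:,:2]/c[:,2:]
E
python3 - <<'E'
from h import *
t=dict(np.load("top0.npz")); s=dict(np.load("side0.npz"))
P=cloud(t); hsv=cv2.cvtColor(t["frame"],cv2.COLOR_RGB2HSV)
def blob(m,roi):
    k=np.zeros(m.shape,np.uint8); x0,y0,x1,y1=roi; k[y0:y1,x0:x1]=m[y0:y1,x0:x1]
    n,l,st,c=cv2.connectedComponentsWithStats(k); i=1+np.argmax(st[1:,4]); return (l==i)
o=blob(((hsv[...,0]<16)&(hsv[...,1]>200)&(hsv[...,2]>150)).astype(np.uint8),(185,145,250,225))
w=blob(((hsv[...,0]<16)&(hsv[...,1]>110)).astype(np.uint8),(285,172,325,210))
for n,m,roi in(("cover",o,0),("stand",w,0)):
    print(n,m.sum(),"z pct",np.percentile(P[m][:,2],[5,25,50,75,95]).round(1))
    v,u=np.nonzero(m); q=P[m]; 
    z=105 if n=="cover" else 106
    sel=np.abs(q[:,2]-z)<8
    X=ray(t,np.c_[u,v][sel],z)[:,:2].astype(np.float32)
    print("rect",cv2.minAreaRect(X), X.mean(0)); 
# handle points
q=P[175:205,288:322].reshape(-1,3); q=q[(q[:,2]>125)]; print("handle",len(q),q.mean(0),q[:,2].max(), q.min(0),q.max(0))
print(cv2.minAreaRect(q[q[:,2]>160][:,:2].astype(np.float32)))
# heights for bystanders around
for n,uv in dict(red=(308,215),turq=(319,157),jar=(166,175),mug=(165,141),timer=(352,178)).items():
    print(n,P[uv[1],uv[0]].round())
a=cv2.resize(t["frame"][140:240,140:380],None,fx=3.3,fy=3.3,interpolation=cv2.INTER_CUBIC)
b=cv2.resize(s["frame"][145:275,150:390],None,fx=2,fy=2,interpolation=cv2.INTER_CUBIC)
b=cv2.copyMakeBorder(b,0,0,0,a.shape[1]-b.shape[1],0)
cv2.imwrite("pics/c.png",np.vstack([a,b])[...,::-1])
E
```

```text
cover 9 z pct [ 85.5  95.5 101.8 102.6 105.4]
rect ((567.0205078125, 87.60262298583984), (1.4554282426834106, 21.143693923950195), 81.9934310913086) [565.94196  87.59101]
stand 628 z pct [ 23.3 101.1 105.7 109.3 171.1]
rect ((546.9732055664062, -117.51483154296875), (70.18293762207031, 64.78528594970703), 85.55723571777344) [ 545.6725   -117.087326]
handle 79 [ 539.82884195 -113.15442094  198.52637198] 1553.094243685972 [ 301.29200536 -128.74363542  126.00458462] [ 556.5384197     7.74075108 1553.09424369]
((426.2323913574219, -62.4925537109375), (26.20084571838379, 285.4554443359375), 65.90242004394531)
red [ 461. -126.  166.]
turq [ 630. -159.  154.]
jar [581. 287. 105.]
mug [709. 313.   9.]
timer [ 593. -275.   34.]
```

View pics/c.png

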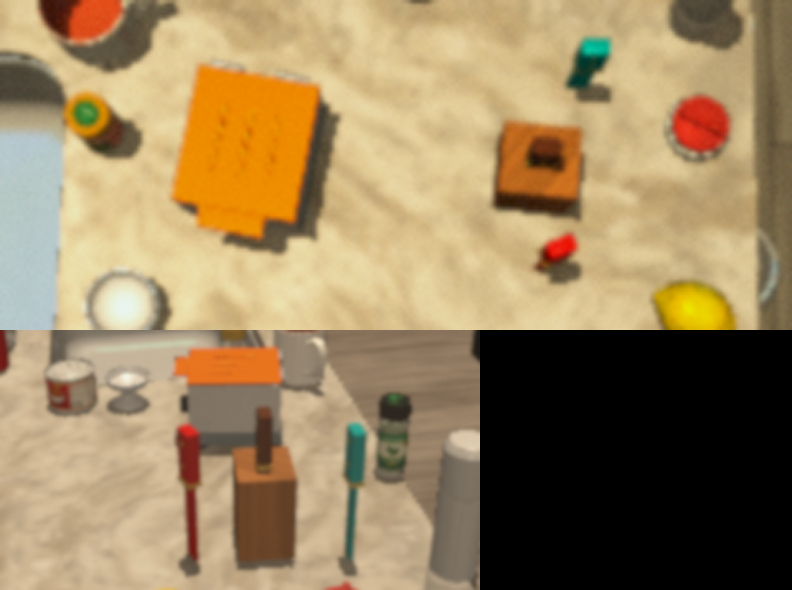

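The crop shows the cover with its lip centred near crop (232,222), facing the robot and turned slightly. The handle's wide side runs along world y, with dark top faces at crop (545,152). Next I'll refine the cover and handle measurements.

Run:
```python
from h import *
t=dict(np.load("top0.npz")); s=dict(np.load("side0.npz"))
F=8
def up(d,roi):
    x0,y0,x1,y1=roi; return cv2.resize(d["frame"][y0:y1,x0:x1],None,fx=F,fy=F,interpolation=cv2.INTER_CUBIC)
def uvs(pts,roi): return (np.asarray(pts,float)+.5)/F-.5+np.array(roi[:2])
def big(m):
    n,l,st,c=cv2.connectedComponentsWithStats(m.astype(np.uint8)); return (l==1+np.argmax(st[1:,4])).astype(np.uint8)
roi=(185,150,250,225); I=cv2.cvtColor(up(t,roi),cv2.COLOR_RGB2HSV)
m=big((I[...,0]<22)&(I[...,1]>185)&(I[...,2]>150))
body=big(cv2.morphologyEx(m,cv2.MORPH_OPEN,np.ones((200,200),np.uint8)) ) if 0 else None
c=max(cv2.findContours(m,cv2.RETR_EXTERNAL,cv2.CHAIN_APPROX_NONE)[0],key=cv2.contourArea)[:,0]
X=ray(t,uvs(c,roi),105)[:,:2].astype(np.float32)
r=cv2.minAreaRect(X); print("cover+lip",r, cv2.boxPoints(r).round(1).tolist())
ap=cv2.approxPolyDP(c[:,None],10,True)[:,0]; print("poly",ray(t,uvs(ap,roi),105)[:,:2].round(1).tolist())
roi=(285,172,325,210); I=cv2.cvtColor(up(t,roi),cv2.COLOR_RGB2HSV); 
m=big((I[...,0]<16)&(I[...,2]<95)&(I[...,1]>90)); v,u=np.nonzero(m)
for z in(106,172): 
    X=ray(t,uvs(np.c_[u,v],roi),z)[:,:2]; print("handle",z,X.min(0).round(1),X.max(0).round(1),X.mean(0).round(1),len(X))
X=ray(t,uvs(np.c_[u,v],roi),172)[:,:2]
print(np.percentile(X,[2,98],axis=0))
# side camera handle: dark mask, axis line at several rows
roi=(268,178,300,215); I=cv2.cvtColor(up(s,roi),cv2.COLOR_RGB2HSV); m=big((I[...,2]<105)&(I[...,1]>60)&((I[...,0]<15)|(I[...,0]>165)))
v,u=np.nonzero(m); print("side handle", uvs([[u.min(),v.min()],[u.max(),v.max()]],roi), )
for vv in range(v.min()+20,v.max(),50): 
    uu=u[v==vv]; print(uvs([[uu.min(),vv],[uu.max(),vv]],roi).round(1).tolist())
for p in([545,-117,172],[540,-117,172],[550,-117,172],[545,-117,120]): print(p,proj(s,p))
# cloud z on stand top & cover
P=cloud(t); q=P[186:197,293:299].reshape(-1,3);print("stand top z",np.median(q[:,2])); q=P[170:195,205:230].reshape(-1,3); print("cover z",np.median(q[:,2]))
```

```text
cover+lip ((548.93212890625, 145.04183959960938), (111.86933135986328, 145.17138671875), 80.33880615234375) [[468.0, 102.0999984741211], [611.0999755859375, 77.69999694824219], [629.9000244140625, 188.0], [486.79998779296875, 212.39999389648438]]
poly [[627.9, 186.6], [508.4, 206.8], [500.6, 186.4], [484.1, 182.2], [473.5, 128.6], [489.7, 123.9], [490.8, 98.3], [609.7, 81.3]]
handle 106 [ 498.9 -149.6] [517.7 -78.6] [ 508.5 -112.6] 5645
handle 172 [ 489.9 -142.4] [507.8 -74.7] [ 499.  -107.1] 5645
[[ 492.02644396 -137.85210509]
 [ 505.79015984  -76.44386488]]
side handle [[275.4375 185.4375]
 [289.1875 211.8125]]
[[277.4, 187.9], [284.9, 187.9]]
[[277.1, 194.2], [285.8, 194.2]]
[[277.1, 200.4], [285.9, 200.4]]
[[277.9, 206.7], [284.9, 206.7]]
[545, -117, 172] [[279.1150903  184.86493157]]
[540, -117, 172] [[276.81515856 185.07352623]]
[550, -117, 172] [[281.41172916 184.65663555]]
[545, -117, 120] [[278.99733122 205.76670311]]
stand top z 106.62922337145642
cover z 105.17573450622103
```

Run:
```python
from h import *
t=dict(np.load("top0.npz")); F=8; roi=(297,177,317,193); x0,y0,x1,y1=roi
P=cloud(t)[y0:y1,x0:x1]; 
I=cv2.cvtColor(cv2.resize(t["frame"][y0:y1,x0:x1],None,fx=F,fy=F,interpolation=cv2.INTER_CUBIC),cv2.COLOR_RGB2HSV)
m=((I[...,2]<115)).astype(np.uint8)
n,l,st,c=cv2.connectedComponentsWithStats(m); i=1+np.argmax(st[1:,4]); print(st[i]/F)
v,u=np.nonzero(l==i); uv=(np.c_[u,v]+.5)/F-.5+[x0,y0]
for z in(106,172): print(z,cv2.minAreaRect(ray(t,uv,z)[:,:2].astype(np.float32)),np.percentile(ray(t,uv,z)[:,:2],[1,99],axis=0).round(1).tolist())
print(P[...,2].round().astype(int)[3:16,2:18])
q=P.reshape(-1,3); q=q[(q[:,2]>160)&(q[:,2]<180)]; print(q.mean(0),q.min(0),q.max(0),len(q))
# is slot axis = handle? stand top outline
roi=(286,172,324,210);x0,y0,x1,y1=roi
I=cv2.cvtColor(cv2.resize(t["frame"][y0:y1,x0:x1],None,fx=F,fy=F,interpolation=cv2.INTER_CUBIC),cv2.COLOR_RGB2HSV)
m=((I[...,0]<16)&(I[...,1]>140)&(I[...,2]>120)).astype(np.uint8); m=cv2.morphologyEx(m,cv2.MORPH_OPEN,np.ones((9,9)))
n,l,st,c=cv2.connectedComponentsWithStats(m); i=1+np.argmax(st[1:,4]); v,u=np.nonzero(l==i); uv=(np.c_[u,v]+.5)/F-.5+[x0,y0]
r=cv2.minAreaRect(ray(t,uv,106)[:,:2].astype(np.float32)); print("stand",r,cv2.boxPoints(r).round(1).tolist())
```

```text
[  2.625   5.5    11.125   9.25  649.375]
106 ((551.7853393554688, -122.78912353515625), (32.5984001159668, 26.38074493408203), 87.21299743652344) [[539.2, -137.9], [564.5, -107.4]]
172 ((540.3607177734375, -116.83580017089844), (31.11161231994629, 25.177595138549805), 87.21327209472656) [[528.4, -131.3], [552.5, -102.2]]
[[109 104 110 100 110 103 104 106 104 106 104 105 106 100 102 108]
 [104 106 171 172 171 170 100 100 103 106 104 104 104  99 106 106]
 [110  98 164 169 172 171 175 173 169 171 174 105 102 103 107 107]
 [103 147 177 171 172 179 176 172 172 171 174 112 116 103 103 106]
 [104 155 171 167 172 170 170 176 173 171 172 105 105 106 107 107]
 [115 155 169 174 175 170 171 172 176 174 178 107 109 112 100 101]
 [114 162 165 169 171 164 178 171 173 175 171 107 106 109 112 108]
 [121 147 161 162 156 163 170 164 164 169 108 108 103 106 104 108]
 [122 133 139 147 143 146 146 149 149 150 104 105 105 107 103 113]
 [115 122 126 125 129 128 131 128 132 108 105 103 105 103 112 106]
 [104 110 102 113 115 114 115 114 115 107 113 100 107 101 104 107]
 [103 103 110 106 110 112 109 105 110 111 106 107 106 102 106  97]
 [105 106 108 103 104 113 108 106 104 105 102  99 104 106 104 110]]
[ 547.27817159 -116.69196301  170.87720219] [ 539.51893136 -128.74363542  160.69987108] [ 556.5384197  -104.26081585  179.14555161] 57
stand ((547.4564819335938, -118.29634094238281), (74.91910552978516, 65.28021240234375), 84.84351348876953) [[511.6000061035156, -152.6999969482422], [576.5999755859375, -158.5], [583.2999877929688, -83.9000015258789], [518.2999877929688, -78.0999984741211]]
```

```bash
cat >> h.py <<'E'
from scipy.spatial.transform import Rotation as Ro
PSI=np.radians(-9.7); ORG=np.array([560.5,143.1,0.])
def tool(yaw,phi=0.):
    """gauge yaw, pitch phi (0 upright, negative: blade forward) -> R_gauge, tool quaternion wxyz"""
    R=Ro.from_euler("z",yaw)*Ro.from_euler("y",phi)
    q=(R*Ro.from_matrix(np.diag([1.,-1,-1]))).as_quat(); return R,q[[3,0,1,2]]
def tcp(tip,yaw,phi=0.,L=135.):
    R,q=tool(yaw,phi); return np.asarray(tip,float)+R.apply([0,0,L]),q
def mill(x,y,z): return ORG+Ro.from_euler("z",PSI).apply([x,y,z])
def lever(th,a):
    E=np.array([62-147*np.cos(th),100+147*np.sin(th)]); s=13/np.cos(a)
    if th<a: p=E+s*np.array([np.cos(a),-np.sin(a)])
    else: r=147-s; p=np.array([62-r*np.cos(th),100+r*np.sin(th)])
    p=p-2*np.array([np.sin(a),np.cos(a)])
    return tcp(mill(p[0],0,p[1]),PSI,-(np.pi/2-a))
E
python3 - <<'E'
from h import *
from workcell import arm,jaws,sensors
for a in(30,40,45,50,60):
    ar=np.radians(a); r=[]
    r.append(arm.ik(*tcp(mill(-115,0,75),PSI,-(np.pi/2-ar))))
    for th in np.arange(0,1.81,.3): r.append(arm.ik(*lever(th,ar)))
    print(a,[None if x is None else [round(float(x[i]),2) for i in (1,3,5)] for x in r])
H=[548,-117]; yaw=np.radians(-5)
R,q=tool(yaw)
print([arm.ik([*H,z],q) is not None for z in(250,141,255,300)])
print(arm.ik(*tcp(mill(-25,0,60),PSI)), arm.ik([*H,141],q))
E
```

```text
30 [None, None, None, None, None, None, None, None]
40 [None, None, None, None, None, None, None, None]
45 [None, None, None, None, None, None, None, None]
50 [None, None, None, None, None, None, None, [-0.26, 2.03, 0.87]]
60 [None, None, None, None, None, [-0.28, 1.97, 1.07], [-0.25, 1.89, 1.01], [-0.18, 1.83, 0.99]]
[True, True, True, True]
[ 0.7016413   0.36999246 -1.22328411  1.71085856  0.35900246  1.31594554
 -2.33301722] [ 0.70803932  0.2506952  -0.6202685   1.77550904  0.15758044  1.16518307
 -1.61796634]
```

```bash
cat >> h.py <<'E'
B=np.radians(35)   # tool tilt relative to the gauge (tool leans back over the blade)
def tcp(tip,yaw,phi=0.,L=143.,b=None):
    b=B if b is None else b
    R,_=tool(yaw,phi); Rt,q=tool(yaw,phi+b)
    return np.asarray(tip,float)+R.apply([0,0,L])+Rt.apply([0,0,-8.]),q
E
python3 - <<'E'
import h
from h import *
from workcell import arm
H=[548,-117]; y=np.radians(-5)
f=lambda x:'.' if x is None else 'O'
for b in(20,30,35,40,45,50):
    h.B=np.radians(b); print("b",b,"stand",''.join(f(arm.ik(*tcp([*H,z],y))) for z in(6,60,115,130)),"throat",''.join(f(arm.ik(*tcp(mill(-25,0,z),PSI))) for z in(60,95,140)))
    for a in(40,45,50,55,60,65):
        ar=np.radians(a); print("  a",a,f(arm.ik(*tcp(mill(-120,0,72),PSI,-(np.pi/2-ar)))),''.join(f(arm.ik(*lever(t,ar))) for t in np.arange(0,1.81,.15)))
E
```

```text
b 20 stand OOOO throat OOO
  a 40 . ..........OOO
  a 45 . ........OOOOO
  a 50 . ......OOOOOOO
  a 55 . OOOOOOOOOOOOO
  a 60 O OOOOOOOOOOOOO
  a 65 O OOOOOOOOOOOOO
b 30 stand OOOO throat OOO
  a 40 . .......OOOOOO
  a 45 . OOOOOOOOOOOOO
  a 50 O OOOOOOOOOOOOO
  a 55 O OOOOOOOOOOOOO
  a 60 O OOOOOOOOOOOOO
  a 65 O OOOOOOOOOOOOO
b 35 stand OOOO throat OOO
  a 40 . O...OOOOOOOOO
  a 45 . OOOOOOOOOOOOO
  a 50 O OOOOOOOOOOOOO
  a 55 O OOOOOOOOOOOOO
  a 60 O OOOOOOOOOOOOO
  a 65 O OOOOOOOOOOOOO
b 40 stand OO.. throat OOO
  a 40 . OOOOOOOOOOOOO
  a 45 O OOOOOOOOOOOOO
  a 50 O OOOOOOOOOOOOO
  a 55 O OOOOOOOOOOOOO
  a 60 O OOOOOOOOOOOOO
  a 65 O OOOOOOOOOOOOO
b 45 stand O... throat OO.
  a 40 O OOOOOOOOOOOOO
  a 45 O OOOOOOOOOOOOO
  a 50 O OOOOOOOOOOOOO
  a 55 O OOOOOOOOOOOOO
  a 60 O OOOOOOOOOOOOO
  a 65 O OOOOOOOOOOOOO
b 50 stand .... throat O..
  a 40 O OOOOOOOOOOOOO
  a 45 O OOOOOOOOOOOOO
  a 50 O OOOOOOOOOOOOO
  a 55 O OOOOOOOOOOOOO
  a 60 O OOOOOOOOOOOOO
  a 65 O OOOOOOOOOOOOO
```

```bash
sed -i 's/^B=.*/B=np.radians(30)/' h.py
python3 - <<'E'
from h import *
from workcell import arm,jaws,sensors,vision
s=sensors.get_state(); p=s["tcp_pos"]
H=[548,-117]; y=np.radians(-5)
arm.movel(p+[0,0,110],vel=200)
arm.move_ptp(*tcp([*H,120],y))
jaws.command_gripper(62)
arm.movel(tcp([*H,45],y)[0],vel=150)
for n in("top","side"):
    d=vision.get_image(n); np.savez(f"{n}1.npz",**d)
    r=d["frame"]; roi=(255,130,365,230) if n=="top" else (220,130,340,230)
    cv2.imwrite(f"pics/{n}1.png",cv2.resize(r[roi[1]:roi[3],roi[0]:roi[2]],None,fx=4,fy=4,interpolation=cv2.INTER_CUBIC)[...,::-1])
a=[cv2.resize(cv2.imread(f"pics/{n}1.png"),(390,390)) for n in("top","side")]
cv2.imwrite("pics/g1.png",np.hstack(a))
s=sensors.get_state(); print(s["time_s"],s["tcp_pos"],tcp([*H,45],y)[0],s["orientation"],tool(y,B)[1],s["force"],s["joints"])
E
```

```text
4.5833 [ 544.72339247 -116.58244075  182.36457211] [ 544.01522121 -116.65137703  181.07179677] [-0.01122011  0.96528827 -0.04218898 -0.25751265] [-0.01128953  0.96500648 -0.04213309 -0.25857271] [-0.50161955 -0.08470522 -0.58781395] [ 0.53328427  0.62523155 -0.59549225  1.30965642  0.27003618  1.82489334
 -1.72016782]
```

View pics/g1.png

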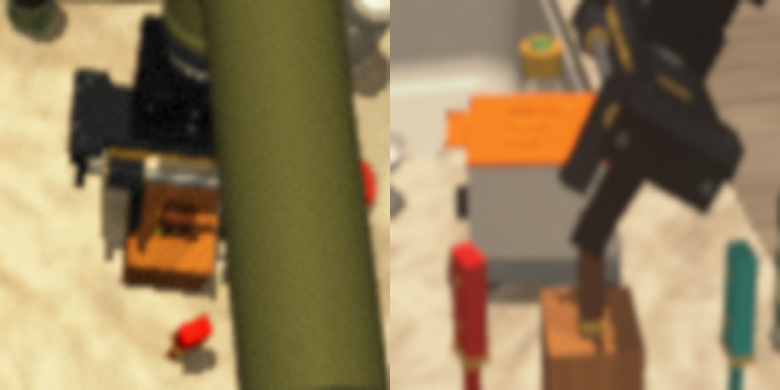

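The side view shows the near finger lined up with the gauge handle at (590,255), and the gripper body clears the turquoise tool at (740,300). I'll descend and grip.

Run:
```python
from h import *
from workcell import arm,jaws,sensors,vision
H=[548,-117]; y=np.radians(-5)
def st(m):
    s=sensors.get_state(); print(m,round(s["time_s"],2),s["tcp_pos"].round(1),"F",s["force"].round(2),"T",s["torque"].round(2),"w",round(s["gripper_width"],2)); return s
arm.movel(tcp([*H,6],y)[0],vel=100); st("down")
jaws.command_gripper(20,grasp_force=12); st("g12")
arm.dwell(.2); s=st("d")
p=s["tcp_pos"].copy()
# probe for slot contact: lift a bit
jaws.command_gripper(20,grasp_force=50); st("g50")
arm.movel(p+[0,0,15],vel=60); st("up15")
arm.movel(p+[0,0,60],vel=100); st("up60")
```

```text
down 5.12 [ 543.7 -116.6  141.5] F [-0.21  0.36  0.14] T [ 0.06 -0.57  0.05] w 62.27
g12 5.83 [ 544.1 -116.6  142.2] F [0.13 0.58 0.7 ] T [ 0.01 -0.51 -0.04] w 25.61
d 6.03 [ 544.1 -116.6  142.2] F [-0.53  0.11  0.11] T [-0.06 -0.53 -0.06] w 25.78
g50 6.25 [ 544.1 -116.6  142.2] F [-0.44  0.08  1.3 ] T [-0.02 -0.51 -0.03] w 25.62
up15 6.65 [ 544.4 -116.6  157.6] F [-0.02  0.4  -1.48] T [-0.06 -0.7  -0.01] w 25.33
up60 7.25 [ 544.1 -116.6  202.3] F [ 0.1   0.09 -0.67] T [-0.03 -0.71 -0.01] w 25.95
```

Run:
```python
from h import *
from workcell import arm,jaws,sensors,vision
y=np.radians(-5)
p=sensors.get_state()["tcp_pos"]
arm.movel([544.,-116.6,266],vel=150)
arm.dwell(.2)
s=sensors.get_state(); print(s["time_s"],s["tcp_pos"],s["orientation"],s["force"],s["gripper_width"])
d=vision.get_image("side"); np.savez("side2.npz",**d)
# predicted grip and tip of gauge
Rt=Ro.from_quat(np.roll(s["orientation"],-1)); g=s["tcp_pos"]-Rt.apply([0,0,8]); R,_=tool(y,0)
print("grip",g)
for L in(0,50,100,166): print(L,proj(d,g+[0,0,L-143]))
u,v=proj(d,g-[0,0,80])[0].astype(int)
cv2.imwrite("pics/s2.png",cv2.resize(d["frame"][v-60:v+60,u-75:u+75],None,fx=5,fy=5,interpolation=cv2.INTER_CUBIC)[...,::-1]); print("roi",u-75,v-60)
```

```text
8.025 [ 543.5198166  -116.6847662   264.72572062] [-0.01141123  0.96471523 -0.04209296 -0.25965841] [-0.53903717 -0.27168981 -2.24628194] 25.713468393569894
grip [ 547.52007402 -117.03578021  271.64487734]
0 [[280.15240765 202.26714309]]
50 [[280.29588048 182.01620322]]
100 [[280.44697606 160.68932579]]
166 [[280.65916101 130.73979061]]
roi 205 116
```

View pics/s2.png

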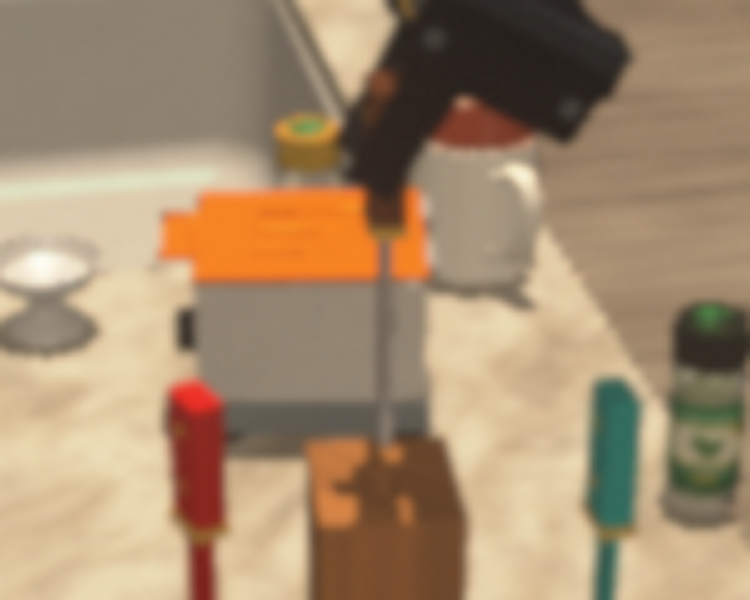

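The gauge hangs upright in the grip, with the blade from (385,235) to its tip at (384,440) and clear above the stand. That is about 1.5 px right of where I predicted. Next I'll go round in front of the mill.

```bash
cat >> h.py <<'E'
DX=1.5; LG=144.5
def tcp(tip,yaw,phi=0.):
    R,_=tool(yaw,phi); Rt,q=tool(yaw,phi+B)
    return np.asarray(tip,float)+R.apply([-DX,0,LG])+Rt.apply([0,0,-8.]),q
A=np.radians(50)
E
python3 - <<'E'
from h import *
from workcell import arm,jaws,sensors,vision
ph=-(np.pi/2-A)
arm.movel([544,0,268],vel=200)
w1=tcp([430,20,110],PSI,ph); w2=tcp(mill(-125,0,70),PSI,ph)
print(arm.ik(*w1),arm.ik(*w2))
try: arm.movel(w1[0],vel=150,orientation=w1[1])
except arm.PlanningError as e: print("ptp",e); arm.move_ptp(*w1)
arm.movel(w2[0],vel=150,orientation=w2[1])
arm.movel(tcp(mill(-105,0,68),PSI,ph)[0],vel=80)
s=sensors.get_state(); print(s["time_s"],s["tcp_pos"],tcp(mill(-105,0,68),PSI,ph)[0],s["force"],s["gripper_width"],s["joints"])
a=[]
for n in("top","side"):
    d=vision.get_image(n); np.savez(f"{n}3.npz",**d)
    u,v=proj(d,mill(-105,0,68))[0]; print(n,"pred tip",u,v)
    u,v=int(u),int(v); r=(u-45,v-45); print(r); a.append(cv2.resize(d["frame"][v-45:v+45,u-45:u+45],(390,390),interpolation=cv2.INTER_CUBIC)[...,::-1])
cv2.imwrite("pics/l3.png",np.hstack(a))
E
```

```text
None None
ptp the arm cannot follow that straight line within its joint rangesTraceback (most recent call last):
  File "<stdin>", line 7, in <module>
workcell.PlanningError: the arm cannot follow that straight line within its joint ranges

During handling of the above exception, another exception occurred:

Traceback (most recent call last):
workcell.PlanningError: the arm cannot take that pose within its joint ranges
```

Run:
```python
from h import *
from workcell import arm
for a in(50,53,56,60):
    ph=-(np.pi/2-np.radians(a)); f=lambda t,y=PSI:'.' if arm.ik(*tcp(t,y,ph)) is None else 'O'
    print(a,"pre",[f(mill(x,0,72)) for x in(-125,-120,-115,-110,-105,-100)],"side pre y-90",[f(mill(x,-90,72)) for x in(-115,-105,-95,-85)],"w1",[f([x,25,115]) for x in(450,465,480,495,510)],"lev",''.join('.' if arm.ik(*lever(t,np.radians(a))) is None else 'O' for t in np.arange(0,1.81,.15)))
```

```text
50 pre ['.', 'O', 'O', 'O', 'O', 'O'] side pre y-90 ['.', '.', '.', '.'] w1 ['.', '.', '.', '.', 'O'] lev OOOOOOOOOOOOO
53 pre ['O', 'O', 'O', 'O', 'O', 'O'] side pre y-90 ['.', '.', '.', '.'] w1 ['.', '.', '.', 'O', 'O'] lev OOOOOOOOOOOOO
56 pre ['O', 'O', 'O', 'O', 'O', 'O'] side pre y-90 ['.', '.', 'O', 'O'] w1 ['.', 'O', 'O', 'O', 'O'] lev OOOOOOOOOOOOO
60 pre ['O', 'O', 'O', 'O', 'O', 'O'] side pre y-90 ['O', 'O', 'O', 'O'] w1 ['O', 'O', 'O', 'O', 'O'] lev OOOOOOOOOOOOO
```

```bash
sed -i 's/^A=.*/A=np.radians(53)/' h.py
python3 - <<'E'
from h import *
from workcell import arm,jaws,sensors,vision
ph=-(np.pi/2-A)
W=[tcp([455,15,122],PSI,-.3),tcp(mill(-122,0,100),PSI,-.35),tcp(mill(-117,0,70),PSI,ph),tcp(mill(-103,0,68),PSI,ph)]
print([arm.ik(*w) is not None for w in W])
for w in W:
    try: arm.movel(w[0],vel=130,orientation=w[1])
    except arm.PlanningError: print("ptp"); arm.move_ptp(*w)
s=sensors.get_state(); print(s["time_s"],s["tcp_pos"],W[-1][0],s["force"],s["gripper_width"],s["joints"])
a=[]
for n in("top","side"):
    d=vision.get_image(n); np.savez(f"{n}3.npz",**d)
    u,v=proj(d,mill(-103,0,68))[0]; print(n,"pred tip",u,v)
    u,v=int(u),int(v); print((u-45,v-45)); a.append(cv2.resize(d["frame"][v-45:v+45,u-45:u+45],(390,390),interpolation=cv2.INTER_CUBIC)[...,::-1])
cv2.imwrite("pics/l3.png",np.hstack(a))
E
```

```text
[True, True, True, True]
ptp
12.2833 [374.02708061 174.74744625 174.69641287] [373.03372022 175.14419804 174.55973945] [ 0.35865601  0.41377332 -1.70416113] 25.067472677268427 [-0.06061607 -0.23012272 -0.4450035   2.13160546 -0.02622057  1.12350418
 -2.23255005]
top pred tip 208.73993294372804 217.9578302430026
(163, 172)
side pred tip 228.94190826574612 174.2599036387621
(183, 129)
```

View pics/l3.png

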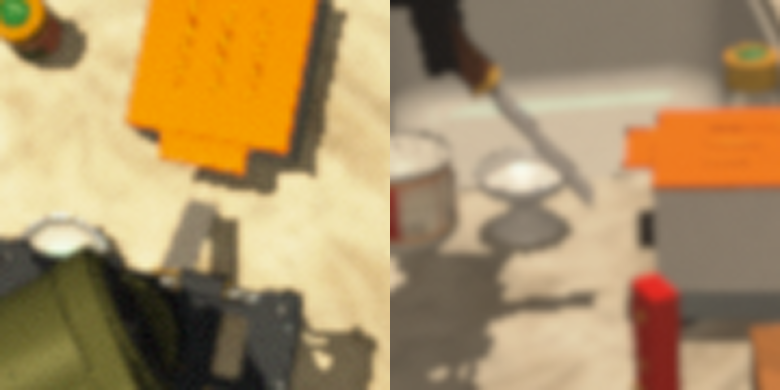

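The side view puts the blade tip at crop (590,198), matching the prediction within 0.5 px. It is in front of and below the lip (640,148), and the top view shows it centred on the lip. Next I'll lever the cover up.

Run:
```python
from h import *
from workcell import arm,jaws,sensors,vision
ph=-(np.pi/2-A)
p,q=lever(0,A)
arm.movel(p-[0,0,6],vel=60)
for t in np.r_[np.arange(0.0,1.5,.15),np.arange(1.5,1.72,.05)]:
    p,_=lever(t,A); arm.movel(p,vel=110 if t<1.45 else 70)
    s=sensors.get_state(); print(round(t,2),round(s["time_s"],2),s["force"].round(2),s["torque"].round(2),round(s["gripper_width"],1),(s["tcp_pos"]-p).round(1))
arm.dwell(.3)
a=[]
for n in("top","side"):
    d=vision.get_image(n); np.savez(f"{n}4.npz",**d)
    u,v=proj(d,mill(0,0,100))[0]
    u,v=int(u),int(v); print((u-60,v-60)); a.append(cv2.resize(d["frame"][v-60:v+60,u-60:u+60],(390,390),interpolation=cv2.INTER_CUBIC)[...,::-1])
cv2.imwrite("pics/l4.png",np.hstack(a))
```

```text
0.0 13.29 [-0.93 -0.28 -0.83] [0.1  0.2  0.01] 25.4 [0.2 0.3 0.6]
0.15 13.64 [-0.92  0.76 -2.3 ] [0.16 0.34 0.02] 25.3 [0.2 0.3 0.2]
0.3 13.99 [ 0.22 -0.27 -1.26] [0.07 0.29 0.04] 25.5 [0.4 0.  0. ]
0.45 14.34 [-0.6   0.2  -0.84] [0.09 0.31 0.02] 25.6 [ 0.2  0.  -0.2]
0.6 14.69 [-0.11 -0.04 -1.39] [ 0.17  0.28 -0.04] 25.4 [-0.   0.1 -0.3]
0.75 15.04 [-0.65  0.41 -2.18] [0.15 0.37 0.  ] 25.6 [-0.2  0.  -0.4]
0.9 15.39 [ 0.31 -1.32 -1.34] [0.07 0.26 0.04] 25.3 [-0.4  0.1 -0.5]
1.05 15.72 [ 0.28 -0.53 -1.99] [ 0.12  0.31 -0.04] 25.9 [-0.4  0.  -0.4]
1.2 16.04 [ 0.32  0.47 -1.16] [0.05 0.3  0.09] 25.4 [-0.4  0.  -0.4]
1.35 16.37 [ 0.31 -0.32 -1.43] [ 0.11  0.25 -0.05] 25.7 [-0.4  0.  -0.3]
1.5 16.78 [ 0.44 -0.48 -0.73] [ 0.07  0.25 -0.01] 25.9 [ 0.3 -0.1 -0.2]
1.55 17.03 [-0.7   0.53 -2.2 ] [0.05 0.15 0.05] 25.8 [ 0.2 -0.2 -0.1]
1.6 17.28 [ 0.66  0.68 -1.48] [ 0.03  0.21 -0.01] 25.7 [ 0.3 -0.2 -0.1]
1.65 17.53 [ 0.03  0.39 -0.62] [ 0.07  0.26 -0.04] 25.4 [ 0.3 -0.3 -0.2]
1.7 17.78 [-0.96 -0.97 -1.03] [ 0.06  0.21 -0.01] 25.6 [ 0.3 -0.3 -0.2]
(154, 122)
(205, 103)
```

View pics/l4.png

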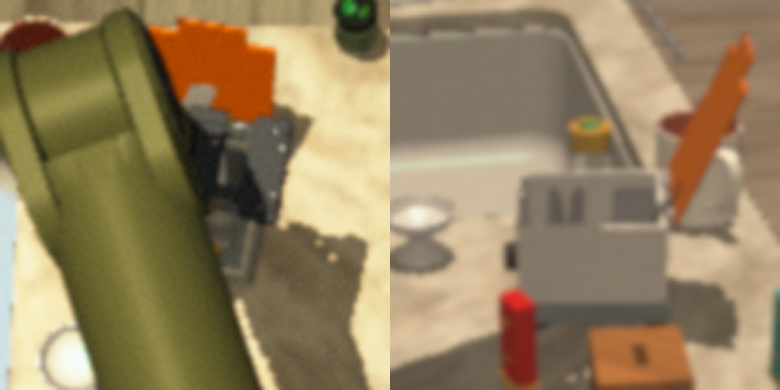

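The cover stands fully open: in the side view it leans back from (680,215) to (745,40). The two plates show in the throat at about (555,205) and (577,205). I'll set the blade upright over the throat.

Run:
```python
from h import *
from workcell import arm,jaws,sensors,vision
ph=-(np.pi/2-A)
W=[tcp(mill(0,0,225),PSI,ph),tcp(mill(-25,0,150),PSI,0),tcp(mill(-25,0,108),PSI,0)]
for w in W:
    try: arm.movel(w[0],vel=150,orientation=w[1])
    except arm.PlanningError: print("ptp"); arm.move_ptp(*w)
arm.dwell(.2)
s=sensors.get_state(); print(s["time_s"],s["tcp_pos"],W[-1][0],s["force"],s["torque"],s["gripper_width"],s["orientation"],W[-1][1])
a=[]
for n in("top","side"):
    d=vision.get_image(n); np.savez(f"{n}5.npz",**d)
    u,v=proj(d,mill(-25,0,108))[0]; print(n,u,v)
    for x in(-62,-25,62): print(proj(d,mill(x,-56,100)).round(1),proj(d,mill(x,35,95)).round(1))
    u,v=int(u),int(v); print((u-39,v-39)); a.append(cv2.resize(d["frame"][v-39:v+39,u-39:u+39],(390,390),interpolation=cv2.INTER_CUBIC)[...,::-1])
cv2.imwrite("pics/l5.png",np.hstack(a))
```

```text
20.2667 [530.81955232 148.49868514 247.10567086] [530.43604419 148.23892608 245.57179677] [-0.68277099  0.1099644  -0.60722872] [-0.03981367 -0.65507908  0.02073121] 25.246896013246594 [-0.02218923  0.96282165 -0.08150099 -0.25659247] [-0.02188248  0.96246729 -0.08166653 -0.25789233]
top 212.67391025464877 190.4462417537608
[[229.2 206.6]] [[199.  201.2]]
[[231.6 194.3]] [[201.5 189. ]]
[[237.2 165.9]] [[207.3 160.8]]
(173, 151)
side 256.6641977532062 160.92903274563747
[[242.3 172.8]] [[243.9 160. ]]
[[256.4 172.7]] [[257.  159.9]]
[[289.5 172.4]] [[287.8 159.5]]
(217, 121)
```

View pics/l5.png

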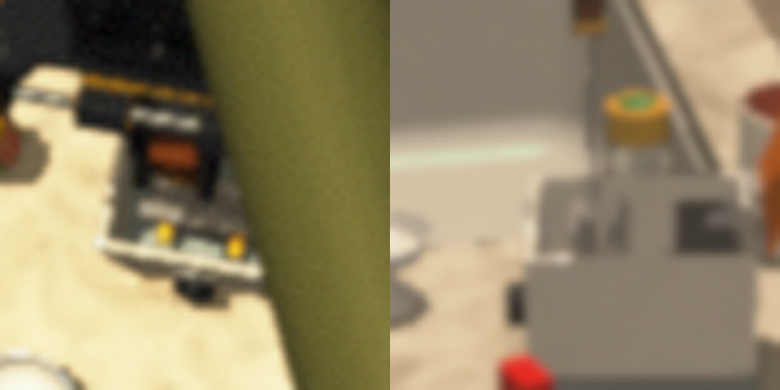

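Run:
```python
from h import *
d=dict(np.load("side5.npz")); c=d["frame"][140:178,236:286].astype(float)
c=np.clip((c-60)*255/130,0,255).astype(np.uint8)
cv2.imwrite("pics/z5.png",cv2.resize(c,None,fx=15,fy=15,interpolation=cv2.INTER_CUBIC)[...,::-1])
for x in(-35.5,-14.5): print(x,proj(d,mill(x,-35,95)),proj(d,mill(x,35,95)))
for z in(108,): print(proj(d,mill(-25,0,z)))
```

```text
-35.5 [[252.62534451 170.90504289]] [[253.24480834 159.89377583]]
-14.5 [[260.45908522 170.82630603]] [[260.6814977  159.81582195]]
[[256.66419775 160.92903275]]
```

View pics/z5.png

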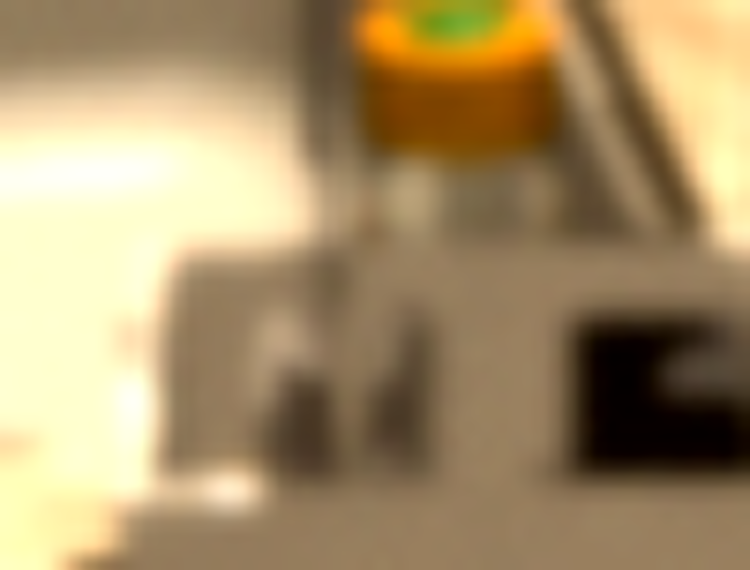

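Run:
```python
from h import *
for k in("side4","side5"):
    d=dict(np.load(k+".npz")); g=d["frame"].astype(float).mean(2)
    print(k); print("u   ",list(range(246,275)))
    for v in (152,156,158,160,162,164,166,168,170): print(v,g[v,246:275].round().astype(int).tolist())
```

```text
side4
u    [246, 247, 248, 249, 250, 251, 252, 253, 254, 255, 256, 257, 258, 259, 260, 261, 262, 263, 264, 265, 266, 267, 268, 269, 270, 271, 272, 273, 274]
152 [191, 188, 185, 184, 184, 182, 181, 177, 173, 168, 162, 153, 143, 130, 120, 122, 130, 134, 128, 117, 110, 108, 107, 106, 109, 114, 111, 101, 95]
156 [177, 169, 163, 160, 159, 158, 157, 156, 155, 154, 151, 147, 142, 138, 136, 140, 144, 147, 146, 141, 137, 135, 134, 135, 139, 141, 140, 137, 135]
158 [125, 121, 122, 122, 122, 122, 121, 121, 121, 121, 121, 121, 121, 122, 121, 121, 121, 121, 122, 122, 121, 120, 120, 120, 121, 121, 120, 120, 120]
160 [116, 112, 115, 117, 117, 117, 117, 113, 109, 107, 111, 116, 118, 119, 118, 114, 109, 108, 113, 117, 118, 119, 118, 119, 119, 119, 119, 116, 114]
162 [124, 113, 114, 117, 117, 118, 115, 107, 96, 90, 95, 105, 114, 116, 110, 100, 92, 92, 100, 111, 117, 119, 119, 119, 119, 121, 117, 109, 101]
164 [106, 106, 113, 117, 118, 118, 114, 105, 94, 88, 88, 97, 109, 112, 103, 92, 87, 90, 99, 111, 117, 119, 120, 120, 120, 120, 117, 107, 99]
166 [102, 105, 113, 117, 118, 117, 114, 105, 94, 88, 85, 9
[... 1147 characters left out ...]
22, 123, 127, 136, 142, 138, 128, 119, 117, 119, 120, 119, 111, 103, 106, 115, 121, 123, 123, 124, 125, 124, 120, 108, 87]
164 [155, 127, 119, 120, 122, 123, 129, 134, 128, 121, 119, 116, 117, 119, 117, 114, 105, 97, 103, 114, 121, 123, 123, 124, 125, 124, 120, 106, 84]
166 [163, 128, 119, 122, 122, 123, 126, 126, 113, 98, 91, 95, 108, 113, 106, 97, 92, 93, 103, 114, 121, 123, 124, 124, 125, 124, 120, 107, 84]
168 [161, 127, 118, 121, 122, 122, 118, 110, 99, 91, 88, 91, 103, 109, 101, 92, 90, 93, 104, 115, 122, 123, 124, 124, 125, 124, 120, 106, 84]
170 [149, 123, 121, 125, 128, 129, 124, 112, 100, 94, 90, 92, 100, 107, 105, 103, 100, 99, 105, 116, 122, 123, 124, 124, 123, 120, 115, 102, 83]
```

```bash
cat >> h.py <<'E'
def avg(arm,sensors,n=15):
    F=[];T=[]
    for _ in range(n): arm.dwell(.02); s=sensors.get_state(); F.append(s["force"]);T.append(s["torque"])
    return np.mean(F,0),np.mean(T,0),s
E
python3 - <<'E'
from h import *
from workcell import arm,jaws,sensors,vision
def rep(z):
    F,T,s=avg(arm,sensors); d=Ro.from_euler("z",-PSI).apply(F-F0) if z<108 else F
    print("tip",z,round(s["time_s"],2),"dF mill",d.round(2),"T",T.round(3),"dz",round(s["tcp_pos"][2]-tcp(mill(-21.5,0,z),PSI)[0][2],2),"w",round(s["gripper_width"],2)); return d,F
arm.movel(tcp(mill(-21.5,0,108),PSI)[0],vel=40); _,F0=rep(108)
for z in(92,84,76,71,68,66,64,62,60):
    arm.movel(tcp(mill(-21.5,0,z),PSI)[0],vel=40); d,_=rep(z)
    if np.hypot(d[0],d[2])>2.0: break
E
```

```text
tip 108 20.87 dF mill [ 0.03  0.15 -0.95] T [-0.072 -0.687 -0.002] dz -0.08 w 25.43
tip 92 21.67 dF mill [ 0.13 -0.07 -0.17] T [-0.083 -0.677  0.005] dz 0.23 w 25.65
tip 84 22.27 dF mill [ 0.06 -0.12 -0.25] T [-0.09  -0.679 -0.003] dz 0.12 w 25.59
tip 76 22.87 dF mill [-0.01 -0.17 -0.1 ] T [-0.081 -0.673  0.012] dz 0.14 w 25.6
tip 71 23.39 dF mill [ 0.04 -0.31 -0.38] T [-0.09  -0.679 -0.001] dz 0.08 w 25.41
tip 68 23.89 dF mill [-0.12 -0.19 -0.37] T [-0.078 -0.688  0.003] dz 0.04 w 25.52
tip 66 24.39 dF mill [-0.02 -0.3  -0.24] T [-0.086 -0.692  0.011] dz 0.01 w 25.79
tip 64 24.89 dF mill [-0.14 -0.09 -0.14] T [-0.089 -0.69   0.006] dz 0.03 w 25.61
tip 62 25.39 dF mill [ 0.05 -0.26 -0.08] T [-0.085 -0.697  0.003] dz 0.03 w 25.66
tip 60 25.89 dF mill [-0.   -0.28 -0.18] T [-0.088 -0.683 -0.012] dz 0.04 w 25.56
```

Run:
```python
from h import *
from workcell import arm,jaws,sensors,vision
F0=Ro.from_euler("z",PSI).apply([.03,.15,-.95])
for z in(58.5,57,55.5,54,52.5,51,49.5):
    arm.movel(tcp(mill(-21.5,0,z),PSI)[0],vel=25)
    F,T,s=avg(arm,sensors); d=Ro.from_euler("z",-PSI).apply(F-F0)
    print("tip",z,round(s["time_s"],2),"dF mill",d.round(2),"T",T.round(3),"dz",round(s["tcp_pos"][2]-tcp(mill(-21.5,0,z),PSI)[0][2],2))
    if d[2]>1.5: break
```

```text
tip 58.5 26.39 dF mill [-0.    0.05 -0.58] T [-0.038 -0.738 -0.016] dz -0.06
tip 57 26.89 dF mill [-0.    0.09  0.22] T [-0.031 -0.653 -0.007] dz 0.01
tip 55.5 27.39 dF mill [0.06 0.06 1.2 ] T [ 0.008 -0.552 -0.02 ] dz 0.02
tip 54 27.89 dF mill [0.06 0.2  1.96] T [ 0.019 -0.465 -0.031] dz 0.05
```

Run:
```python
from h import *
from workcell import arm,jaws,sensors,vision
F0=Ro.from_euler("z",PSI).apply([.03,.15,-.95])
for z in(53.2,52.4):
    arm.movel(tcp(mill(-21.5,0,z),PSI)[0],vel=20)
    F,T,s=avg(arm,sensors); d=Ro.from_euler("z",-PSI).apply(F-F0)
    print("tip",z,round(s["time_s"],2),"dF mill",d.round(2),"T",T.round(3),"w",s["gripper_width"],s["tcp_pos"],s["orientation"])
d=vision.get_image("side"); np.savez("side6.npz",**d)
cv2.imwrite("pics/s6.png",cv2.resize(d["frame"][100:200,215:345],None,fx=6,fy=6,interpolation=cv2.INTER_CUBIC)[...,::-1])
```

```text
tip 53.2 28.39 dF mill [-0.02 -0.13  3.18] T [ 0.019 -0.362 -0.02 ] w 25.80751283437187 [533.89063795 147.69723421 190.86604979] [-0.02190578  0.96247939 -0.08161925 -0.25786017]
tip 52.4 28.89 dF mill [-0.2   0.17  3.09] T [ 0.033 -0.309 -0.024] w 25.74846397328794 [533.87040891 147.65007294 189.96409267] [-0.02188719  0.96246251 -0.081653   -0.25791406]
```

View pics/s6.png

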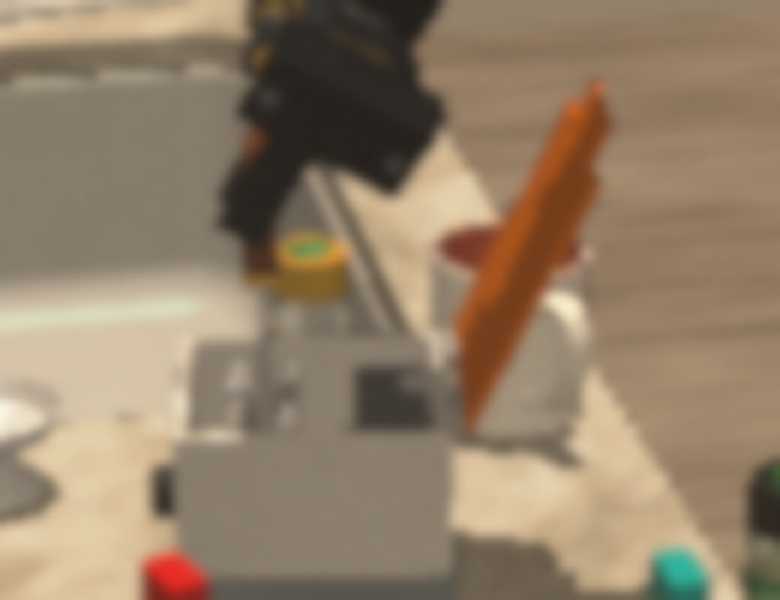

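The side view shows the blade going down between the plates at about (262,370) with the collar at (260,278), and the cover still open from (465,420) to (600,90). The drag is about 3 N and steady, so I'll hand in.

Run:
```python
from h import *
from workcell import arm,sensors
F,T,s=avg(arm,sensors,10); print(s["time_s"],F,s["gripper_width"],s["tcp_pos"])
arm.sign_off()
```

```text
29.1083 [0.19866078 0.01127119 2.38790199] 25.317673760127196 [533.89514924 147.64424039 189.99522095]
the job is handed in; nothing more can be done
```

The job is handed in at 29.1 s. The gauge's blade is snug between the two grinding plates, and the gripper is still holding it by the handle.

- **Taking the gauge:** I gripped the handle with the tool leaning back 30°, because with the tool straight down the arm could not reach the lever motion. I then lifted the gauge straight up out of the stand.
- **Opening the cover:** I levered it up by the lip with the blade until it fell open. The last side picture shows it leaning fully back.
- **Setting the blade:** I slid it upright down the gap. Before descending, the side view showed the blade about 3.5 mm off the gap's centre, so I shifted it.
- **Last checks:** Drag began at tip height of about 58 mm and reached about 3 N upward at 52.4 mm. At the plates' taper that is roughly 1.1 mm of plate push, worked out rather than measured, against the 0.6 mm needed. The sideways force was about 0.2 N, the grip was steady at about 25.5 mm, and the tip was about 24 mm above the throat floor.

**Disagreement:** drag began at about 37 mm depth by my numbers, slightly past the stated 28 to 36 mm. My tip height is probably about 2 mm out, so the blade may be sitting a little higher than these figures say.

I did not re-measure the bystanders. The pictures and forces gave no sign that anything was touched.

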